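Open the damp chest with its lever

ROBOT

A 6-joint arm with a two-finger parallel gripper is mounted at the origin on the work surface. World frame = base frame: x ahead of the robot, y to its left, z up, the work surface at z = 0. Lengths are in mm, angles in rad, forces in N, time in s.
With the tool pointing down it reaches from about 400 to 925 mm from the base axis. Payload 12.5 kg.
Tool frame: the origin (TCP) lies between the finger pads; the fingertips stand 25 mm ahead of it and the grasp point (between the pads) lies 6 mm ahead of it; z points along the fingers, y is the line along which they close (so a half turn about z gives the same grasp; the last joint's range is limited). The gripper opens to 95 mm and grips with 3 to 60 N. Pads are 20 mm wide; open, the fingers measure 119 mm over their backs; the gripper's body (75 mm by 180 mm) begins 59 mm behind the grasp point.
Start: joints at [1.032, 0.491, 1.559, -0, 1.092, -0.106], TCP at [262.119, 567.395, 239.661] pointing down, gripper open.
Joint ranges: [-3.1, 3.1], [-0.84, 2.19], [0.05, 2.79], [-1.13, 4.28], [0.06, 2.93], [-2.69, 2.69]. Speed limits (rad/s): [2.22, 2.22, 2.79, 3.14, 3.14, 3.14].

INTERFACE

Orientations are given as [roll, pitch, yaw] about the fixed x, y, z axes, in that order (R = Rz(yaw) Ry(pitch) Rx(roll)).
In Python, from cell import state, read_camera, job_done, cut_out gives the robot as it stands. The module is installed in compiled form; this text tells all that it offers.
- The arm moves only by the tool jog_arm, never from a script. Its argument "motion" is a list of rows, each a list of 2 entries, a list of its own where there are three numbers: the shift along the tool's x, y, z in mm, then the turn about the tool's z in rad. A call has 1 to 5 rows; each row is the pose to reach, as a shift and turn from the pose commanded when the call began, along the tool's axes at that moment; what a row does not reach only later rows make up. A row lasts 1/10 s, in which the tool goes at most 50 mm and 8.59 degrees, less where a joint would pass 70% of its speed; a pose out of reach is approached as far as the arm can. A call with a gripper value outside its range is refused whole. "grip" is the closure, from 0 (fully open) to 1 (shut), set as the call begins (left out, the last holds). The fingers move at their own pace and stop on an object; the grip force is fixed at half the most. Time passes only in rows, so rows that repeat a pose let the fingers close. It gives the time, the measured TCP pose, the force, the opening and the grip force at its end, in the units of the state.
- state(): the state, without advancing time (a new reading comes with each control period).
- read_camera(name): name is "side" or "top"; returns a dict with "img" (384x512x3 uint8, blue, green, red), "vertical_fov" (degrees; the focal length in pixels is half the picture's height over the tangent of half this angle, whatever the lens; pixels are square), "cx", "cy" (the principal point, pixels), "extrinsics" (4x4, takes a point from camera to world coordinates). Camera axes: x right, y up, looking along -z (the intrinsics and any distortion apply to the point x, -y, -z); pixel columns grow to the right and rows downward; lengths in mm; the calibration is good to about 2 mm. A picture is of the moment at which its call begins. There is no depth.
- job_done(): hands the job in; it is judged then, once.
Trained networks look in a picture, given as the dict that the camera call returned (one of the last four; its "shot" number tells which), for a name from the list of things; names that differ only in an ending like _2 or _b are one class to them, and where a whole thing is asked for, a point or a joint stands for the part that bears it (a point fixed in the world has none). Each returns a list of dicts, best first, with "p" (0 to 1); they miss things now and then, are a little off and sometimes report something else, mostly with a low value. They report only what shows in the picture. A call takes as long as a camera call.
- cut_out(name, picture): "region" (384x512 bool, what is visible of it) and "box" ([left, top, right, bottom] in pixels, round what is visible of it).
The state is a dict: "t": time; "joints": joint angles; "qvel": joint speeds; "tau": joint torques, N m; "eef_pos": TCP position; "tcp_rot": TCP orientation; "ft_force": force on the tool from outside, world axes, zero at the start; "moment": the same for the moment, N m; "opening": opening from 0.0 (shut) to 1.0 (fully open); "grip_force": force on a finger pad.
Only numpy, scipy, OpenCV 4.12 (cv2) and the standard library are available. Lean on these libraries where they do the work, as an engineer would, in place of code of your own. Each camera call takes 0.05 s, during which the arm holds its last target. There are 200 camera calls.

TASK

Open the heavy flap of the potter's damp chest: with the fingertips, push the metal turn-button at the front edge round until it lies crosswise, clear of the flap, then press the long end of the lever beside the chest fully down so that its short end raises the flap. Finish while still holding the lever down with the fingers, the flap held up. Do not touch the flap itself, pick nothing up, and leave the things standing around the chest where they are.

Things in the scene. Friction and masses are not known exactly. Their poses are not given: they have to be found in the camera images.
- chest: Fixed plywood damp chest, 200 mm deep (x) by 220 wide (y) by 120 high. Origin: centre of its underside; its x axis points from front (face at x = -100 mm) to rear, y to the left seen from the robot, z up; turned up to 0.3 rad about vertical. The lever runs along its right side in the plane y = -135 mm. A post 36 x 34 mm at x = -118, y = 30 mm, top at height 140 mm, carries the turn-button.
- flap: Heavy flap (1.2 to 2.1 kg) covering the chest: wooden slab 205 x 220 x 18 mm with a thin steel plate on top, hinged along the chest's rear top edge. Origin: middle of its lower front edge, 120 mm above the table when shut, about 195 mm with the lever fully down; x axis towards the hinge. It falls shut when the lever is let go. A steel lug on its right side lies over the lever's short end.
- button (a joint): Turn-button: flat aluminium bar 90 x 16 x 14 mm on a vertical pin through its middle. Rad: 0 along chest x, one half over the flap's front edge (locked), the other half, the tail, sticking out frontwards; starts between -0.25 and 0.25; positive is clockwise from above (tail goes to chest +y). Turns 1.75 either way, stays put; flap free beyond 1.15 either way, 1.57 is crosswise. About 1 N turns it.
- button_pivot (a point): On the turn-button's pin, on its top face (chest x = -131, y = 30, height 155 mm; the bar's underside is at 141 mm).
- button_tail (a point): Middle of the end of the turn-button's tail, on its top face, 45 mm from the pin.
- lever (a joint): Steel lever 22 mm wide on a fixed pin at chest x = -55, y = -135, height 129 mm. Long arm, to the front, 160 mm from pin to mid-pad; short arm 70 mm, its nose under the flap's lug. Rad: 0 at rest, long arm sloping up 0.25 rad; grows as the long end is pressed down; stop at 0.5, sloping down 0.25 rad. 4 to 12 N straight down on the pad move it; let go, it goes back up under the flap's weight.
- lever_pad (a point): Middle of the upper face of the wooden pad (60 x 40 x 20 mm, long side along the lever) at the lever's long end, its x axis along the lever to the short end. About 178 mm above the table at rest, 99 mm with the lever fully down (79 mm lower, some 5 mm nearer the front; in between it bulges a few mm more).
- jar: Bystander: closed white jar with a cork lid, 60 mm across, 85 mm high, standing in front of the chest to the left. Origin: centre of its underside.
- bowl: Bystander: small terracotta bowl, 90 mm across, 40 mm high, in front of the chest between turn-button and lever. Origin: centre of its underside.
- modelling_tool: Bystander: wooden modelling spatula lying flat in front of the chest, right of the lever. Origin: under its middle.
- rolling_pin: Bystander: wooden rolling pin, 300 mm long, 52 mm thick, lying left of the chest. Origin: under its middle.

How it is judged (in metres and radians):
On the way, in this order (a step that is already met when the one before it is completed fails the run):
1. the turn-button is turned clear of the flap while the flap is still shut ((value of joint button above 1.15 rad or value of joint button below -1.15 rad) and height (world z) of flap below 0.13 m), for 0.2 s.
2. the fingers press the lever down and its short end raises the flap (value of joint lever above 0.4 rad and height (world z) of flap above 0.175 m and contact force between the fingers and lever above 1 N), for 0.2 s.
At the end, for the whole second after the job is handed in: The fingers hold the lever down (over 0.40 of 0.50 rad, over 1 N); the untouched flap is still, its front edge above 175 mm (shut: 120 mm); the turn-button is beyond 1.15 rad either way; jar, bowl, modelling tool and rolling pin are within 25 mm of their starts (all of step 2 and (value of joint button above 1.15 rad or value of joint button below -1.15 rad) and contact force between the fingers and flap below 0.5 N and linear speed of flap below 0.03 m/s and distance of each of jar, bowl, modelling_tool, rolling_pin from where it was at the start of the episode below 0.025 m); the arm keeps its last pose, push and grip.
It fails at once if the robot pushes or lifts the flap itself (contact force between any of the fingers, the arm and flap above 2 N).
It fails at once if a bystander is moved or lifted (distance of any of jar, bowl, modelling_tool, rolling_pin from where it was at the start of the episode above 0.025 m).
It also fails if it takes over 42 s, if anything falls off the work surface, if the arm or the gripper's body presses on something with over 40 N, if the wrist force passes 120 N, or if a joint passes its speed limit or range.

## Working session

There is one attempt and no reset: what is moved stays moved. The work goes in short steps, Python scripts to look and compute and a tool call to move; the robot and the scene stay as the last step left them, time stands still between calls to the robot, and variables do not carry over. Pictures are saved under pics/ and viewed, at most 10 in all, crops included, and the job is handed in when it is done.

Besides the shell and the picture viewer there is one more tool, called after "Request:" as a command line: name --argument value ..., lists and objects as JSON in quotes. jog_arm: Moves the arm, as the interface text tells. Its arguments: {"type":"object","properties":{"motion":{"type":"array"},"grip":{"type":"number"}},"required":["motion"]}

```bash
mkdir -p pics
cat > h.py <<'E'
import numpy as np, cv2
from cell import *
def fpx(c): return c["img"].shape[0]/2/np.tan(np.radians(c["vertical_fov"])/2)
def proj(c,P):
    E=np.array(c["extrinsics"]);p=(np.asarray(P,float)-E[:3,3])@E[:3,:3];f=fpx(c)
    return np.stack([c["cx"]+f*p[...,0]/-p[...,2], c["cy"]-f*p[...,1]/-p[...,2]],-1)
def back(c,uv,z):
    E=np.array(c["extrinsics"]);f=fpx(c);uv=np.asarray(uv,float)
    d=np.stack([(uv[...,0]-c["cx"])/f,-(uv[...,1]-c["cy"])/f,-np.ones(uv.shape[:-1])],-1)@E[:3,:3].T
    o=E[:3,3];return o+d*((z-o[2])/d[...,2])[...,None]
E
python3 - <<'E'
from h import *
import pickle
s=state();print({k:np.round(v,3).tolist() for k,v in s.items()})
for n in("top","side"):
    c=read_camera(n);cv2.imwrite(f"pics/{n}0.png",c["img"])
    pickle.dump(c,open(n+"0.pkl","wb"))
    print(n,{k:np.round(v,3).tolist() if not isinstance(v,str) else v for k,v in c.items() if k!="img"})
    for o in("button","lever","lever_pad","flap","chest","jar","bowl","modelling_tool","rolling_pin"):
        for d in cut_out(o,c)[:1]:
            m=d["region"];ys,xs=np.nonzero(m);print(o,round(d["p"],2),d["box"],xs.mean().round(1),ys.mean().round(1),cv2.minAreaRect(np.stack([xs,ys],1).astype(np.float32)))
            pickle.dump(m,open(f"m_{n}_{o}.pkl","wb"))
E
```

```text
{'t': 0.0, 'joints': [1.032, 0.492, 1.559, -0.0, 1.092, -0.106], 'qvel': [-0.0, 0.001, 0.0, -0.0, 0.001, 0.0], 'tau': [0.001, -61.265, -25.817, 0.069, 0.048, -0.0], 'eef_pos': [261.985, 567.2, 239.049], 'tcp_rot': [-3.141, -0.0, 2.709], 'ft_force': [0.72, 0.188, 0.196], 'moment': [0.044, -0.033, -0.011], 'grip_force': 0.0, 'opening': 1.001}
top {'vertical_fov': 47.164, 'cx': 248.678, 'cy': 176.411, 'extrinsics': [[-0.003, 0.992, -0.129, 434.61], [-1.0, -0.001, 0.011, 20.109], [0.01, 0.129, 0.992, 1302.26], [0.0, 0.0, 0.0, 1.0]], 'shot': 1}
button 0.71 [218.7, 184.6, 230.6, 217.6] 226.0 200.5 ((226.00003051757812, 200.50001525878906), (34.395591735839844, 6.161066055297852), 77.19573211669922)
lever 0.62 [275.6, 148.0, 301.5, 233.9] 289.3 197.9 ((288.0920104980469, 190.7559814453125), (85.77558135986328, 16.368019104003906), 79.69515228271484)
lever_pad 0.89 [276.3, 150.1, 304.9, 235.1] 289.0 196.0 ((288.74322509765625, 190.45944213867188), (85.98066711425781, 15.782302856445312), 80.53767395019531)
flap 0.65 [186.9, 111.0, 286.7, 198.3] 232.6 152.2 ((237.92771911621094, 151.780334472
[... 1492 characters left out ...]
, 148.9, 314.8, 271.1] 264.8 204.1 ((265.17681884765625, 201.35914611816406), (111.64278411865234, 101.2366714477539), 41.987213134765625)
jar 0.64 [170.3, 203.7, 192.8, 236.7] 181.9 220.1 ((181.84999084472656, 219.94996643066406), (34.36539077758789, 20.647518157958984), 81.8698959350586)
bowl 0.96 [199.6, 236.7, 231.6, 258.7] 216.1 247.9 ((216.0, 248.5), (27.0, 32.0), 90.0)
modelling_tool 0.63 [212.4, 149.1, 317.9, 216.4] 267.3 183.1 ((265.7307434082031, 184.34613037109375), (99.59988403320312, 59.1645622253418), 29.74488067626953)
rolling_pin 0.64 [172.8, 167.4, 221.4, 199.7] 197.2 186.7 ((199.8965606689453, 186.25863647460938), (15.888078689575195, 58.693973541259766), 66.80140686035156)
```

```bash
cat > fit.py <<'E'
from h import *
import pickle
from scipy.optimize import minimize
C={n:pickle.load(open(n+"0.pkl","rb")) for n in("top","side")}
M={(n,o):pickle.load(open(f"m_{n}_{o}.pkl","rb")) for n in C for o in("flap","button","lever")}
def W(p,q):
    c,s=np.cos(p[2]),np.sin(p[2]);q=np.asarray(q,float)
    return np.stack([p[0]+c*q[...,0]-s*q[...,1],p[1]+s*q[...,0]+c*q[...,1],q[...,2]],-1)
def box(x,y,z): return np.array([[a,b,c] for a in x for b in y for c in z],float)
def bar(a):
    q=box((-45,45),(-8,8),(141,155));c,s=np.cos(-a),np.sin(-a)
    return np.stack([-131+c*q[:,0]-s*q[:,1],30+s*q[:,0]+c*q[:,1],q[:,2]],-1)
def pad(v):
    a=.25-v;q=box((-190,-130),(-20,20),(-2,18));P=q.copy()
    # pad top 178 at rest: pin z129, pad centre 160 along
    d=np.array([-np.cos(a),0,np.sin(a)]);n=np.array([np.sin(a),0,np.cos(a)])
    return np.array([-55,-135,129])+np.outer(-q[:,0],d)+np.outer(q[:,2]-8,n)+np.outer(q[:,1],[0,1,0])
def hull(c,P):
    m=np.zeros((384*4,512*4),np.uint8)
    h=cv2.convexHull(((proj(c,P)+.5)*4-.5).astype(np.float32)).round().astype(np.int32)
    cv2.fillConvexPoly(m,h,1);return cv2.resize(m.astype(np.float32),(512,384),interpolation=cv2.INTER_AREA)
def iou(a,b): return np.minimum(a,b).sum()/np.maximum(a,b).sum()
E
python3 - <<'E'
from fit import *
def cost(p):
    t=0
    for n,c in C.items():
        B=hull(c,W(p,bar(p[3])));F=hull(c,W(p,box((-105,100),(-110,110),(120,141))))
        F=np.clip(F-B,0,1)
        t+=2*iou(F,M[n,"flap"]*1.)+iou(B,M[n,"button"]*1.)
    return -t
best=None
for x0 in(480,530):
  for yw in(-.2,0,.2):
    p0=[x0,40,yw,0.1]
    r=minimize(cost,p0,method="Nelder-Mead",options=dict(initial_simplex=np.array([p0]+[np.add(p0,np.eye(4)[i]*[30,30,.15,.2]) for i in range(4)]),xatol=.05,fatol=1e-4,maxiter=400))
    print(r.x.round(3),r.fun)
    if best is None or r.fun<best.fun:best=r
p=best.x;np.save("p.npy",p)
print("pivot",W(p,[-131,30,155]),"pad",W(p,pad(0)).mean(0))
ims=[]
for n,c in C.items():
    S=4;im=c["img"];x0,y0=(150,100) if n=="top" else(160,130)
    im=cv2.resize(im[y0:y0+145,x0:x0+195],None,fx=S,fy=S,interpolation=cv2.INTER_CUBIC)
    for P,col in((box((-105,100),(-110,110),(120,141)),(0,255,0)),(bar(p[3]),(0,0,255)),(pad(0),(255,0,0))):
        h=cv2.convexHull(((proj(c,W(p,P))-[x0,y0]+.5)*S).astype(np.float32)).astype(np.int32)
        cv2.polylines(im,[h],True,col,1)
    cv2.imwrite(f"pics/ov_{n}.png",im)
E
```

```text
[ 6.44704e+02  1.35610e+01 -1.94000e-01 -4.38000e-01] -4.374878085984358
[ 6.48763e+02  2.57610e+01 -9.20000e-02 -3.27000e-01] -4.701136845510499
[ 6.54853e+02  5.64550e+01  1.43000e-01 -7.00000e-02] -5.470709488696589
[ 6.5141e+02  3.4573e+01 -1.8000e-02 -2.5200e-01] -4.898363633188271
[ 6.51178e+02  3.40770e+01 -2.80000e-02 -2.65000e-01] -4.894772116852634
[ 6.55377e+02  5.59840e+01  1.36000e-01 -8.90000e-02] -5.471713101155931
pivot [521.5186371   67.93435688 155.        ] pad [ 465.60830512 -106.2613419   168.58463348]
```

View pics/ov_top.png

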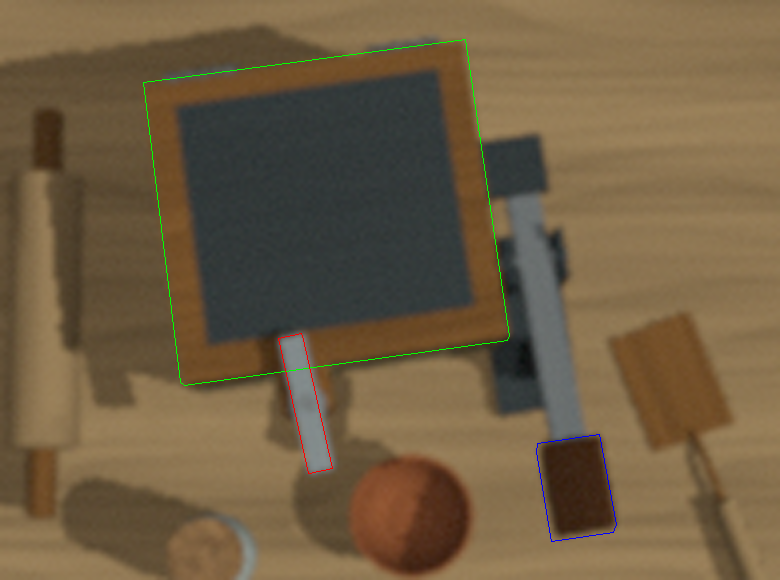

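View pics/ov_side.png

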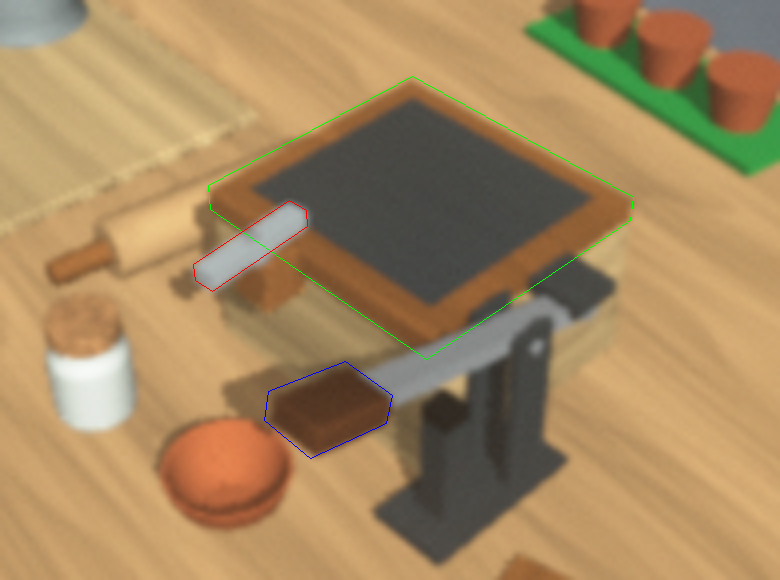

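```bash
cat >> h.py <<'E'
def toT(P,yaw=None):
    """shift in present tool axes to world P (TCP)"""
    s=state();from scipy.spatial.transform import Rotation as R
    return R.from_euler("xyz",s["tcp_rot"]).as_matrix().T@(np.asarray(P,float)-s["eef_pos"])
def btn(p,a,r,off,z):
    from fit import W
    return W(p,np.array([-131-r*np.cos(a)+off*np.sin(a),30+r*np.sin(a)+off*np.cos(a),z]))
E
python3 - <<'E'
from h import *
p=np.load("p.npy");P=btn(p,p[3],32,42,240);print(p,P,toT(P).round(1), state()["tcp_rot"])
c=[0,0,0]
for a,off in((p[3],42),(p[3],20),(-.4,20),(-.7,20),(-1,20),(-1.3,20),(-1.5,20),(-1.5,40)):
    q=btn(p,a,32,off,169)-btn(p,p[3],32,42,169)
    cs,sn=np.cos(p[2]),np.sin(p[2]);print(a,off,[-(cs*q[0]+sn*q[1]).round(1),(-sn*q[0]+cs*q[1]).round(1)])
E
```

```text
[ 6.55377483e+02  5.59840723e+01  1.36086456e-01 -8.87831844e-02] [480.95916523 101.7415934  240.        ] [-394.  -330.9   -0.4] [3.14150280e+00 7.80874158e-06 2.70878763e+00]
-0.08878318442191471 42 [np.float64(-0.0), np.float64(0.0)]
-0.08878318442191471 20 [np.float64(-2.0), np.float64(-21.9)]
-0.4 20 [np.float64(1.7), np.float64(-33.0)]
-0.7 20 [np.float64(1.8), np.float64(-44.3)]
-1 20 [np.float64(-1.5), np.float64(-55.1)]
-1.3 20 [np.float64(-7.8), np.float64(-64.5)]
-1.5 20 [np.float64(-13.4), np.float64(-69.5)]
-1.5 40 [np.float64(6.6), np.float64(-68.1)]
```

Request:
jog_arm --motion '[[[0,0,0],-0.14],[[0,0,0],-0.28],[[0,0,0],-0.42],[[0,0,0],-0.56],[[0,0,0],-0.568]]' --grip 1

```text
t: 1.5
eef_pos: [262.1, 567.4, 239.7]
tcp_rot: [3.141, 0.0, -3.004]
ft_force: [-0.3, 0.7, -0.2]
opening: 0.635
grip_force: 0.0
```

Request:
jog_arm --motion '[[[-14,-46,0],0],[[-28,-92,0],0],[[-42,-138,0],0],[[-56,-184,0],0],[[-70,-230,0],0]]'

```text
t: 2.0
eef_pos: [362.9, 347.3, 239.8]
tcp_rot: [3.141, 0.001, -3.01]
ft_force: [0.5, 0.1, 0.5]
opening: 0.219
grip_force: 0.0
```

Request:
jog_arm --motion '[[[-14,-46,0],0],[[-28,-92,0],0],[[-42,-138,0],0],[[-56,-184,0],0],[[-70,-230,0],0]]'

```text
t: 2.5
eef_pos: [463.4, 128.6, 239.9]
tcp_rot: [3.141, 0.001, -3.011]
ft_force: [1.7, 0.6, -1.0]
opening: 0.005
grip_force: 0.0
```

Request:
jog_arm --motion '[[[-14,-31,0],0],[[-14,-31,0],0],[[-14,-31,0],0]]'

```text
t: 2.8
eef_pos: [480.9, 101.2, 239.5]
tcp_rot: [3.141, -0.0, -3.011]
ft_force: [0.6, -0.3, -0.1]
opening: 0.005
grip_force: 0.0
```

Run:
```python
from h import *
p=np.load("p.npy");print(state()["t"],toT(btn(p,p[3],32,42,168)).round(1),state()["tcp_rot"],state()["ft_force"])
```

```text
2.8 [-0.1  0.5 71.5] [ 3.14135182e+00 -2.42976785e-04 -3.01096969e+00] [ 0.58301181 -0.26753765 -0.06251872]
```

Request:
jog_arm --motion '[[[0,0,35],0],[[0,0,65],0],[[0,0,71],0],[[0,0,71],0]]'

```text
t: 3.2
eef_pos: [480.4, 102.5, 168.4]
tcp_rot: [3.141, -0.002, -3.006]
ft_force: [-0.2, 1.0, 0.2]
opening: 0.007
grip_force: 0.0
```

Request:
jog_arm --motion '[[[-1,-12,0],0],[[-2,-22,0],0],[[0,-28,0],0],[[1,-33,0],0],[[2,-39,0],0]]'

```text
t: 3.7
eef_pos: [484.3, 62.3, 169.1]
tcp_rot: [3.141, 0.001, -3.007]
ft_force: [0.2, 2.6, 0.8]
opening: 0.004
grip_force: 1.1
```

Run:
```python
from h import *
s=state();print(s["t"],s["ft_force"],s["eef_pos"])
c=read_camera("top");cv2.imwrite("pics/t1.png",cv2.resize(c["img"][150:270,180:320],None,fx=4,fy=4,interpolation=cv2.INTER_CUBIC))
c=read_camera("side");cv2.imwrite("pics/s1.png",cv2.resize(c["img"][130:270,150:300],None,fx=4,fy=4,interpolation=cv2.INTER_CUBIC))
```

```text
3.7 [0.15718176 2.63097409 0.82578495] [484.32370155  62.28680267 169.12084141]
```

View pics/s1.png

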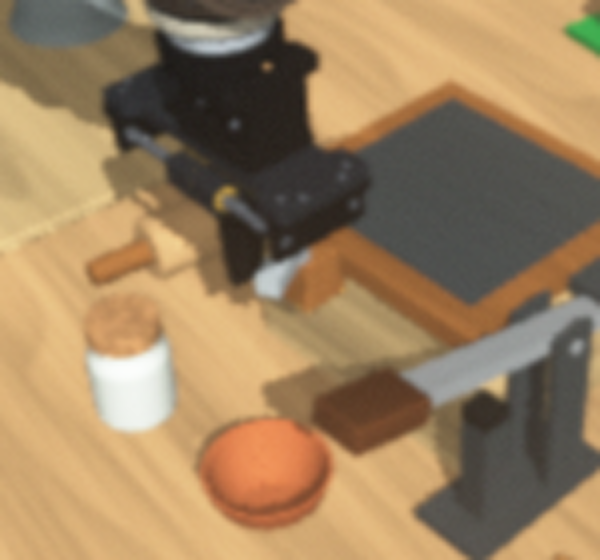

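The picture shows the shut fingers against the tail (about 275,275) with the tail turning towards the lever; the jar and bowl stand clear. I'll keep going along the arc.

Request:
jog_arm --motion '[[[0,-6,0],0],[[-2,-12,0],0],[[-4,-17,0],0],[[-7,-22,0],0],[[-10,-26,0],0]]'

```text
t: 4.3
eef_pos: [497.8, 37.8, 168.5]
tcp_rot: [3.142, -0.0, -3.007]
ft_force: [-0.8, 1.1, 0.5]
opening: 0.01
grip_force: 0.8
```

Request:
jog_arm --motion '[[[-3,-2,0],0],[[-6,-4,0],0],[[-8,-5,0],0],[[-9,-5,0],0],[[-9,-5,0],0]]'

```text
t: 4.8
eef_pos: [507.4, 34.5, 168.7]
tcp_rot: [-3.141, 0.0, -3.006]
ft_force: [-0.3, 0.2, -0.3]
opening: 0.004
grip_force: 0.1
```

Request:
jog_arm --motion '[[[15,0,0],0],[[30,0,0],0],[[30,0,-35],0],[[30,0,-70],0],[[30,-30,-80],0]]'

```text
t: 5.3
eef_pos: [482.2, 2.1, 252.0]
tcp_rot: [-3.141, 0.005, -3.004]
ft_force: [1.2, 0.3, -0.3]
opening: 0.005
grip_force: 0.0
```

Run:
```python
from h import *
from fit import *
p=np.load("p.npy")
s=state();print(s["t"],s["ft_force"],s["eef_pos"])
P=W(p,pad(0));top=P[[i for i in range(8) if i%2]].mean(0);print("padtop",top, toT(top+[0,0,25]), W(p,pad(.5))[1::2].mean(0)-top)
c=read_camera("side");im=cv2.resize(c["img"][130:270,150:300],None,fx=4,fy=4,interpolation=cv2.INTER_CUBIC)
for a in(-1.15,-1.5):
    h=cv2.convexHull(((proj(c,W(p,bar(a)))-[150,130]+.5)*4).astype(np.float32)).astype(np.int32);cv2.polylines(im,[h],True,(0,0,255) if a<-1.2 else (0,255,0),1)
cv2.imwrite("pics/s2.png",im)
```

```text
5.3 [ 1.22974809  0.34714151 -0.33196575] [482.23519991   2.12630206 251.95256082]
padtop [ 468.05947103 -105.92569686  178.2737577 ] [  29.15774819 -105.02947132   48.62558492] [ -4.90233182  -0.67129008 -79.16926696]
```

View pics/s2.png

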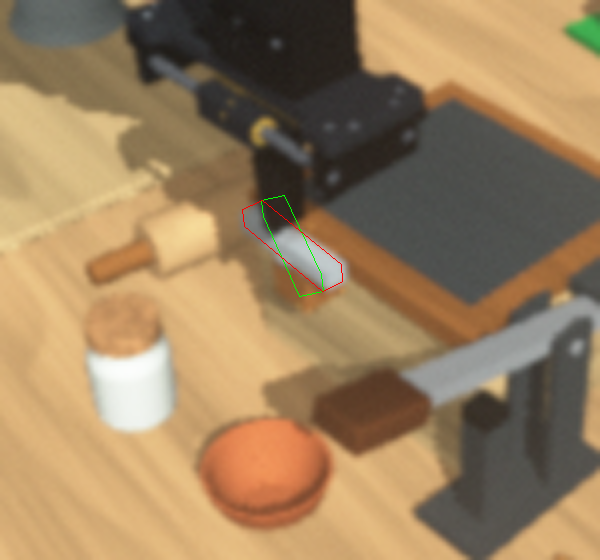

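The button (end at about 330,270) lies crosswise, on the -1.5 rad outline. Next is the lever pad.

Request:
jog_arm --motion '[[[10,-40,0],0],[[20,-80,0],0],[[30,-105,10],0],[[31,-105,32],0],[[31,-105,36],0]]'

```text
t: 5.85
eef_pos: [464.1, -107.8, 211.0]
tcp_rot: [3.14, -0.002, -3.008]
ft_force: [-0.2, 0.2, 0.7]
opening: 0.005
grip_force: 0.0
```

Run:
```python
from h import *
s=state();print(s["t"],s["ft_force"],toT([468.06,-105.93,203.3]))
c=read_camera("side");cv2.imwrite("pics/s3.png",cv2.resize(c["img"][130:270,180:330],None,fx=4,fy=4,interpolation=cv2.INTER_CUBIC))
```

```text
5.85 [-0.17207519  0.19365564  0.68132745] [-4.22631815  1.32014867  7.72502439]
```

View pics/s3.png

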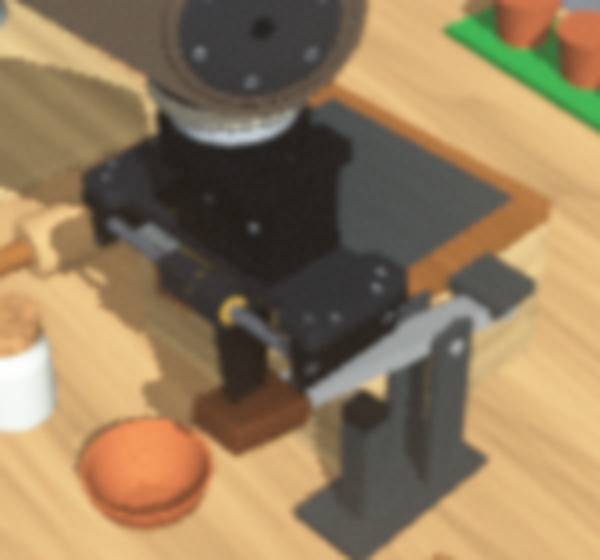

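Request:
jog_arm --motion '[[[0,0,6],0],[[0,0,12],0],[[1,1,20],0],[[2,1,30],0],[[3,1,40],0]]'

```text
t: 6.4
eef_pos: [461.8, -106.8, 173.3]
tcp_rot: [-3.14, 0.0, -3.005]
ft_force: [-7.0, -4.7, 10.0]
opening: 0.005
grip_force: 5.4
```

Request:
jog_arm --motion '[[[0,0,10],0],[[0,0,20],0],[[0,0,30],0],[[0,0,36],0],[[0,0,41],0]]'

```text
t: 6.9
eef_pos: [462.4, -106.6, 132.3]
tcp_rot: [-3.141, 0.002, -3.005]
ft_force: [-1.3, 0.1, 10.6]
opening: 0.003
grip_force: 5.7
```

Request:
jog_arm --motion '[[[0,0,3],0],[[0,0,6],0],[[0,0,6],0],[[0,0,6],0]]'

```text
t: 7.3
eef_pos: [463.1, -106.5, 126.6]
tcp_rot: [-3.14, 0.003, -3.005]
ft_force: [0.4, 0.9, 7.5]
opening: 0.002
grip_force: 3.2
```

Run:
```python
from h import *
s=state();print(s["t"],s["ft_force"],s["eef_pos"])
c=read_camera("side");cv2.imwrite("pics/s4.png",cv2.resize(c["img"][110:260,150:350],None,fx=4,fy=4,interpolation=cv2.INTER_CUBIC))
```

```text
7.3 [0.3995244  0.90191447 7.51825989] [ 463.12294791 -106.5458033   126.55571177]
```

View pics/s4.png

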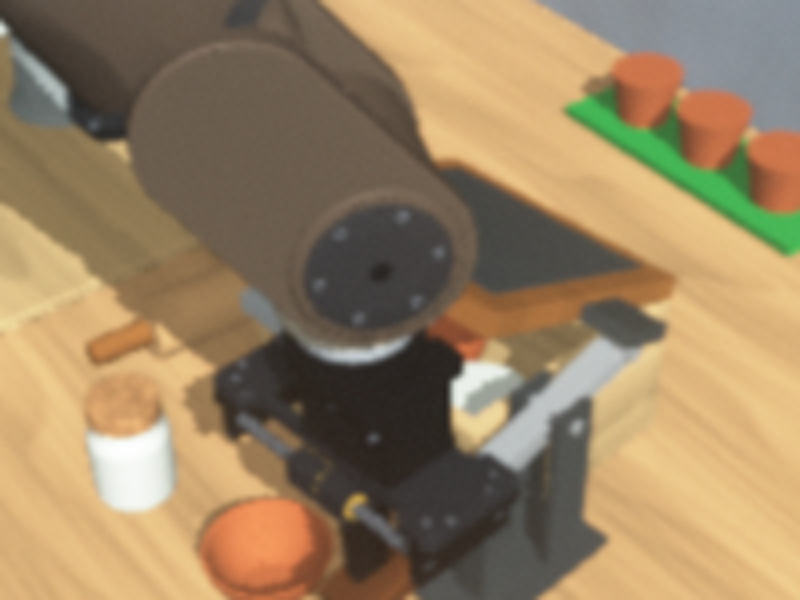

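The flap (about 570,300) is raised, with the contents showing underneath. I'll press the last few mm down to the stop.

Request:
jog_arm --motion '[[[0,0,2],0],[[0,0,3],0],[[0,0,3],0],[[0,0,3],0]]'

```text
t: 7.75
eef_pos: [463.5, -106.6, 125.0]
tcp_rot: [-3.139, 0.005, -3.005]
ft_force: [-3.0, 3.7, 28.1]
opening: 0.006
grip_force: 13.9
```

Request:
jog_arm --motion '[[[0,0,0],0],[[0,0,0],0],[[0,0,0],0],[[0,0,0],0],[[0,0,0],0]]'

```text
t: 8.25
eef_pos: [463.5, -106.5, 125.0]
tcp_rot: [-3.139, 0.005, -3.005]
ft_force: [-4.2, 3.2, 27.9]
opening: 0.008
grip_force: 13.9
```

The lever is on its stop: the force is steady at 28 N and the tool has stopped moving.

```bash
python3 -c "
from cell import *
print(job_done())"
```

```text
the job is handed in; nothing more can be done
None
```

I handed the job in with the turn-button at about -1.5 rad (nearly crosswise), the lever pressed to its stop at a steady 28 N and the flap held up; the hand-in gave no verdict.

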